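# Sort the bedside things for the night

### The job

Tidy the top of the bedside cabinet for the night: lay both closed cream tins flat on the floor of the rectangular bin, side by side; put the teething ring flat and the nasal aspirator standing upright on the round tray; and stand the mug on the cork coaster with its whole foot on the cork, carrying it upright and setting it down gently. Leave the baby bottle and the clock standing where they are.

Things in the scene. Friction and masses are not known exactly. Their poses are not given: they have to be found in the camera images.
- tin_large: loose: the larger closed aluminium cream tin, a flat disc 64 mm across and 30 mm high, standing on its base, about 120 g. Origin at the centre of its underside, z up. Start yaw is arbitrary (round).
- tin_small: loose: the smaller closed aluminium cream tin, a flat disc 44 mm across and 26 mm high, standing on its base, about 50 g. Origin at the centre of its underside, z up.
- teether: loose: rigid blue plastic teething ring lying flat; a hoop of round section 14 to 15 mm thick (so 14 to 15 mm high), 68 mm across outside, hole 40 mm, centre line of the hoop at radius 27 mm, about 45 g. Origin at the centre of the hole at the level of its underside, z up. It can be pinched across the hoop with one finger in the hole.
- aspirator: loose: yellow plastic nasal aspirator standing on its base, nozzle up, 92 mm high: round foot 38 mm across up to 6 mm high, round barrel 32 mm across from 16 to 58 mm high, then a narrow clear nozzle. About 70 g. Origin at the centre of its underside, z up.
- mug: loose: small grey ceramic mug standing upright, empty, outside 64 mm across (foot 58 mm), 80 mm high, wall 4 mm, about 220 g. Its handle sticks out along the mug's +y to 58 mm from the axis, between 15 and 69 mm high; the sides at its +x and -x are plain and can be gripped. Origin on the axis at the underside, z up.
- bin: fixed: open rectangular white plastic bin, lifted out of the cabinet's tilt-out front and stood on the top: outside 146 mm along its x, 176 mm along its y, 60 mm high; walls and floor 4 mm, so 138 x 168 mm inside. A small finger lip projects 12 mm from the top of its -x wall. Origin at the centre of its underside, z up. Its x points along world x to within 20 degrees.
- tray: fixed: round white enamel tray, 190 mm across at the rim, rim 16 mm high, flat floor about 164 mm across and 5 mm above the cabinet top. Origin at the centre of its underside, z up.
- coaster: fixed: flat square cork coaster, 100 x 100 mm, 6 mm thick. Origin at the centre of its underside (its upper face is 6 mm higher), z up, sides along its x and y.
- bottle: loose bystander: pale translucent plastic baby feeding bottle with a white cap, standing, 54 mm across, 130 mm high, about 160 g; it stands somewhere among the things to be sorted. Origin at the centre of its underside.
- clock: loose bystander: white box-shaped alarm clock, 42 mm along its x, 100 mm along its y, 82 mm high, at the far edge of the working area. Origin at the centre of its underside.

How it is judged:
By the outcome, as a careful person would: the job done as asked, in the order asked, and still so for the second after the job is handed in, with the robot touching nothing.
It also fails if it takes over 128 s, if anything falls off the work surface, if the arm or the gripper's body presses on something with over 40 N, if the wrist force passes 120 N, or if a joint passes its speed limit or range.

### The arm

A 6-joint arm with a two-finger parallel gripper is mounted at the origin on the work surface. World frame = base frame: x ahead of the robot, y to its left, z up, the work surface at z = 0. Lengths are in m, angles in rad, forces in N, time in s.
With the tool pointing down it reaches from about 0.3 to 0.875 m from the base axis. Payload 6.4 kg.
Tool frame: the origin (TCP) lies at the very end of the fingers, on their centre line; the grasp point (between the pads) lies 19 mm behind it; z points along the fingers, y is the direction in which the jaws open and shut (so a half turn about z gives the same grasp; the last joint's range is limited). The gripper opens to 88 mm and grips with 3 to 60 N. Pads are 18 mm wide; open, the fingers measure 123 mm over their backs; the gripper's body (75 mm by 187 mm) begins 45 mm behind the grasp point.
Start: joints at [-1.321, 0.181, 1.607, -0, 1.354, -0.206], TCP at [0.253, -0.516, 0.239] pointing down, gripper open.
Joint ranges: [-2.99, 2.99], [-0.89, 2.07], [0.3, 2.58], [-1.14, 4.28], [0, 2.63], [-3.12, 3.12]. Speed limits (rad/s): [2.57, 2.57, 3.01, 3.14, 3.14, 3.14].

### API

Orientations are given as a 3x3 rotation matrix whose columns are the frame's x, y, z axes.
In Python, from plant import arm gives the robot as it stands.
- The arm moves only by the shell command python3 -m jog 'ROWS' [OPENING]. ROWS is JSON, a list of rows, each a list of 2 entries, a list of its own where there are three numbers: the shift along the tool's x, y, z in mm, then the turn, a rotation vector about the tool's x, y, z in degrees. In form: [[[x, y, z], [wx, wy, wz]], ...]. A call has 1 to 20 rows; each row is the pose to reach, as a shift and turn from the pose commanded when the call began, along the tool's axes at that moment; what a row does not reach only later rows make up. A row lasts 1/10 s, in which the tool goes at most 50 mm and 8.59 degrees, less where a joint would pass 70% of its speed; a pose out of reach is approached as far as the arm can. A call with a gripper value outside its range is refused whole. OPENING is the gripper command: -1 is shut, 1 is fully open, values between are in proportion, set as the call begins (- or left out, the last holds). The fingers move at their own pace and stop on an object; the grip force is fixed at half the most. Time passes only in rows, so rows that repeat a pose let the fingers close. It gives the time, the measured TCP pose, the force and the opening at its end, in the units of the state.
- arm.read_state(): the state, without advancing time (a new reading comes with each control period).
- arm.snapshot(name): name is "side" or "top" or "wrist"; returns a dict with "color" (480x640x3 uint8, red, green, blue), "vfov" (degrees; the focal length in pixels is half the picture's height over the tangent of half this angle, whatever the lens; pixels are square), "cx", "cy" (the principal point, pixels), "extrinsics" (4x4, takes a point from camera to world coordinates). Camera axes: x right, y down, z forward; pixel columns grow to the right and rows downward; lengths in m; the calibration is good to about 2 mm. A picture is of the moment at which its call begins. There is no depth.
- arm.sign_off(): hands the job in, once; it reports no verdict.
Trained networks look in a picture, given as the dict that the camera call returned (one of the last four; its "shot" number tells which), for a name from the list of things; names that differ only in an ending like _2 or _b are one class to them, and where a whole thing is asked for, a point or a joint stands for the part that bears it (a point fixed in the world has none). Each returns a list of dicts, best first, with "score" (0 to 1); they miss things now and then, are a little off and sometimes report something else, mostly with a low value. They report only what shows in the picture. A call takes as long as a camera call.
- arm.search_frame(picture, query): "pixel" ([column, row] in pixels, amid what is visible of it).
- arm.outline_of(picture, query): "pixels" (480x640 bool, what is visible of it) and "pixel" ([column, row] in pixels, amid what is visible of it).
- arm.landmark_of(picture, query): "pixel" ([column, row] in pixels: a listed point, or the origin of a listed thing).
The state is a dict: "time_s": time; "q": joint angles; "joint_velocities": joint speeds; "joint_efforts": joint torques, N m; "position": TCP position; "orientation": TCP orientation; "force": force on the tool from outside, world axes, zero at the start; "ft_torque": the same for the moment, N m; "grip_width": opening from 0.0 (shut) to 1.0 (fully open).
Only numpy, scipy, OpenCV 4.12 (cv2) and the standard library are available. Lean on these libraries where they do the work, as an engineer would, in place of code of your own. Each camera call takes 0.05 s, during which the arm holds its last target. There are 200 camera calls.

## Working session

There is one attempt and no reset: what is moved stays moved. The work goes in short steps, Python scripts to look and compute and a shell command to move; the robot and the scene stay as the last step left them, time stands still between calls to the robot, and variables do not carry over. Pictures are saved under pics/ and viewed, about 12 in all and at most 16, crops included, and the job is handed in when it is done.

```bash
mkdir -p pics; ls; cat > h.py <<'E'
import numpy as np, cv2
from plant import arm
def ray(s,px):
    f=240/np.tan(np.radians(s["vfov"])/2); E=np.array(s["extrinsics"])
    d=E[:3,:3]@np.array([(px[0]-s["cx"])/f,(px[1]-s["cy"])/f,1]); return E[:3,3],d
def at(s,px,z):
    o,d=ray(s,px); return o+d*(z-o[2])/d[2]
def proj(s,p):
    f=240/np.tan(np.radians(s["vfov"])/2); E=np.array(s["extrinsics"])
    c=E[:3,:3].T@(np.array(p)-E[:3,3]); return np.array([s["cx"]+f*c[0]/c[2],s["cy"]+f*c[1]/c[2]])
def save(s,n): cv2.imwrite("pics/"+n,cv2.cvtColor(s["color"],cv2.COLOR_RGB2BGR))
E
python3 - <<'E'
from h import *
np.set_printoptions(precision=4,suppress=True)
st=arm.read_state(); print(st["time_s"],st["position"],st["orientation"],st["grip_width"])
for n in ["top","side"]:
    s=arm.snapshot(n); save(s,n+"0.png"); print(n,s["extrinsics"],s["vfov"])
    for t in "tin_large tin_small teether aspirator mug bin tray coaster bottle clock".split():
        l=arm.landmark_of(s,t)
        for d in l[:2]: print(t,d["score"],np.round(d["pixel"]),at(s,d["pixel"],0))
E
```

```text
pics
0.0 [ 0.253  -0.5158  0.2378] [[ 0.8979  0.4402 -0.0004]
 [ 0.4402 -0.8979  0.0017]
 [ 0.0004 -0.0017 -1.    ]] 0.9956931037831711
top [[-0.0084 -0.9882  0.1528  0.4342]
 [-0.9999  0.0097  0.0084 -0.0003]
 [-0.0098 -0.1527 -0.9882  1.0191]
 [ 0.      0.      0.      1.    ]] 52.22049701999408
tin_large 0.6 [233. 244.] [0.611  0.1967 0.    ]
tin_small 0.61 [231. 322.] [0.4479 0.1969 0.    ]
teether 0.94 [293. 322.] [0.4462 0.0696 0.    ]
teether 0.43 [333. 233.] [ 0.633  -0.0152  0.    ]
aspirator 0.85 [417. 323.] [ 0.443  -0.1863  0.    ]
mug 0.76 [425. 244.] [ 0.608  -0.2098  0.    ]
tray 0.95 [332. 231.] [ 0.6375 -0.0142  0.    ]
coaster 0.83 [147. 307.] [0.4802 0.3736 0.    ]
bottle 0.85 [359. 331.] [ 0.4286 -0.0668  0.    ]
bottle 0.33 [424. 242.] [ 0.613  -0.2077  0.    ]
clock 0.75 [410. 168.] [ 0.7739 -0.1844  0.    ]
side [[ 0.9612 -0.1663  0.22    0.4066]
 [-0.2757 -0.563   0.7791 -0.7678]
 [-0.0057 -0.8096 -0.587   0.622 ]
 [ 0.      0.      0.      1.    ]] 54.951264431340114
tin_large 0.82 [287. 209.] [0.6061 0.1943 0.    ]
tin_large 0.2 [248. 333.] [ 0.4436 -0.1876  0.    ]
tin_small 0.69 [223. 222.] [0.445  0.1835 0.    ]
teether 0.65 [229. 252.] [0.4418 0.0602 0.    ]
aspirator 0.59 [251. 334.] [ 0.449  -0.1909  0.    ]
bin 0.65 [288. 413.] [ 0.4762 -0.3641  0.    ]
tray 0.94 [319. 258.] [ 0.6267 -0.0179  0.    ]
coaster 0.68 [230. 182.] [0.4868 0.3742 0.    ]
bottle 0.63 [233. 287.] [ 0.4355 -0.0583  0.    ]
```

```bash
python3 -m jog --help 2>&1 | head -20; python3 -c "
from h import *
print(arm.read_state()['time_s'])"
```

```text
invalid input: not JSON, or not a number
1.1
```

View pics/top0.png

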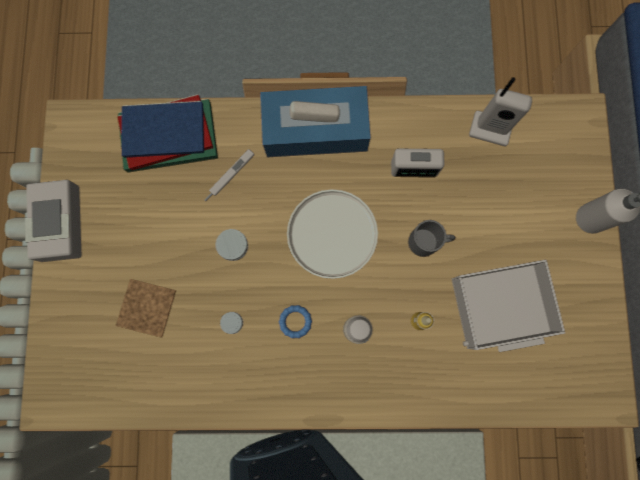

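View pics/side0.png

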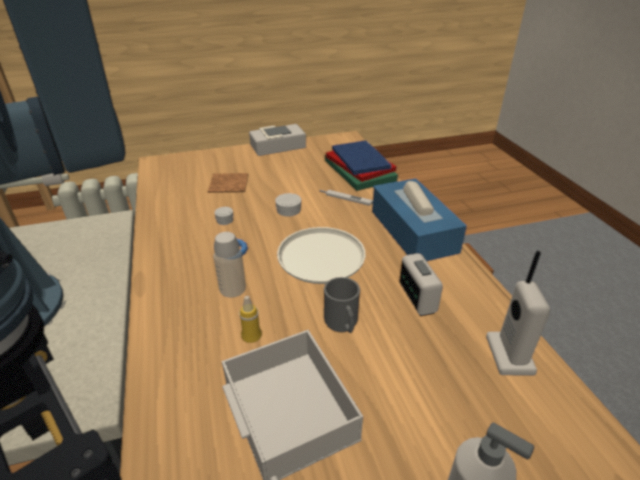

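The top view shows the tins at (232,244) and (231,322), the teether at (295,322), the aspirator at (422,321), and the mug at (428,238) with its handle to the right. The tray is at (332,233), the coaster at (146,307) and the bin at (508,305). The side view agrees. Next I'll measure from the outlines.

```bash
python3 - <<'E'
from h import *
from scipy.optimize import least_squares
np.set_printoptions(precision=4,suppress=True)
s=arm.snapshot("top")
z=dict(tin_large=.015,tin_small=.013,teether=.007,tray=.014,coaster=.006,mug=.04,aspirator=.03,bottle=.1,bin=.06,clock=.05)
for t in z:
    l=arm.outline_of(s,t)
    for d in l[:2]:
        m=d["pixels"].astype(np.uint8); c,_=cv2.findContours(m,0,1); c=max(c,key=cv2.contourArea)
        M=cv2.moments(m,True); px=[M["m10"]/M["m00"],M["m01"]/M["m00"]]
        x,y,w,h=cv2.boundingRect(c)
        p=at(s,px,z[t])
        print(t,d["score"],px,p,"bbox",x,y,w,h)
        if t in("coaster","bin"):
            r=cv2.boxPoints(cv2.minAreaRect(c)); print(np.array([at(s,q,z[t])[:2] for q in r]))
            ap=cv2.approxPolyDP(c,6,True)[:,0]; print("poly",ap.tolist(),[at(s,q,z[t])[:2].round(3).tolist() for q in ap])
        if t in("tin_large","tin_small","teether","tray","mug"):
            zz=dict(tin_large=.03,tin_small=.026,tray=.016,teether=.007,mug=.08)[t]
            P=np.array([at(s,q,zz)[:2] for q in c[:,0]]).astype(np.float32); print("  circ",cv2.minEnclosingCircle(P))
E
```

```text
tin_large 0.7 [231.39167686658507, 244.48959608323133] [0.6081 0.1968 0.015 ] bbox 215 229 33 32
  circ ((0.6055622100830078, 0.19267407059669495), 0.035434115678071976)
tin_large 0.53 [421.75, 320.72297297297297] [ 0.4474 -0.193   0.015 ] bbox 411 313 22 17
  circ ((0.4486210346221924, -0.18963420391082764), 0.0211862213909626)
tin_small 0.61 [230.84297520661158, 322.41046831955924] [0.4473 0.1951 0.013 ] bbox 221 312 21 22
  circ ((0.4472280442714691, 0.19287049770355225), 0.021689333021640778)
teether 0.78 [294.34397163120565, 321.40425531914894] [0.4483 0.066  0.007 ] bbox 278 305 34 33
  circ ((0.44825220108032227, 0.06556019186973572), 0.034462545067071915)
tray 0.96 [331.2942114495296, 233.5560516664009] [ 0.6293 -0.0117  0.014 ] bbox 287 190 90 88
  circ ((0.6302107572555542, -0.012112255208194256), 0.09535626322031021)
coaster 0.85 [144.83557611438184, 308.1757779646762] [0.478  0.3749 0.006 ] bbox 115 280 60 57
[[0.4422 0.4364]
 [0.5415 0.4157]
 [0.5139 0.3122]
 [0.4155 0.3343]]
poly [[130, 280], [115, 324], [160, 336], [174, 292]] [[0.537, 0.409], [0.446, 0.435], [0.421, 0
[... 377 characters left out ...]
28
bin 0.66 [507.2810482829848, 306.6227730441518] [ 0.4725 -0.3511  0.06  ] bbox 452 260 112 92
[[ 0.5326 -0.2441]
 [ 0.5674 -0.4411]
 [ 0.409  -0.4576]
 [ 0.3757 -0.2656]]
poly [[544, 260], [452, 278], [467, 347], [502, 351], [563, 333]] [[0.563, -0.429], [0.529, -0.247], [0.396, -0.269], [0.388, -0.335], [0.421, -0.455]]
bin 0.66 [144.68085106382978, 307.8752607425949] [0.4763 0.3552 0.06  ] bbox 115 279 60 58
[[0.4423 0.4136]
 [0.5383 0.3912]
 [0.5109 0.2971]
 [0.4158 0.3208]]
poly [[129, 279], [116, 326], [160, 336], [174, 291]] [[0.533, 0.389], [0.442, 0.41], [0.422, 0.323], [0.509, 0.299]]
clock 0.59 [416.79053583855256, 162.60194850382743] [ 0.7691 -0.1888  0.05  ] bbox 390 148 55 30
```

```bash
python3 - <<'E'
import cv2
i=cv2.imread("pics/top0.png"); cv2.imwrite("pics/crop1.png",cv2.resize(i[215:365,385:575],None,fx=4,fy=4,interpolation=cv2.INTER_CUBIC))
E
```

```text
(no output)
```

View pics/crop1.png

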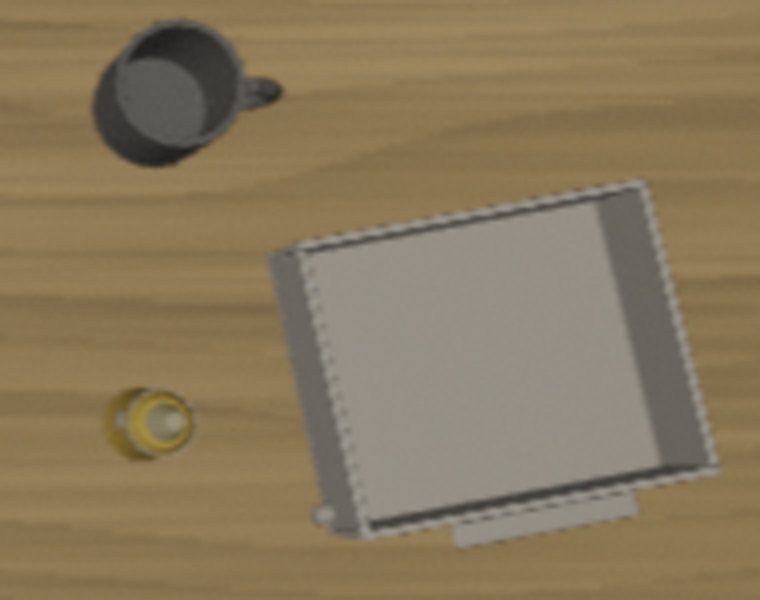

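```bash
python3 - <<'E'
from h import *
np.set_printoptions(precision=4,suppress=True)
s=arm.snapshot("top")
f=lambda a:(a[0]/4+385-.4,a[1]/4+215-.4)
C=np.array([at(s,f(a),.06)[:2] for a in [(298,245),(645,183),(715,468),(365,535)]]);print(C,C.mean(0))
for i in range(4):
    d=C[(i+1)%4]-C[i]; print(np.linalg.norm(d),np.degrees(np.arctan2(d[1],d[0])))
print("mug rim",at(s,f((180.5,83)),.08),"handle",at(s,f((280,92)),.06))
for t in["aspirator","mug","bottle"]: print(t,[ (d["score"],at(s,d["pixel"],0)) for d in arm.landmark_of(s,t)[:1]])
print("asp nozzle",at(s,f((170,423)),.09),"bottle cap",at(s,(359.5,328),.13), "tip")
E
python3 -m jog '[[[0,0,0],[0,0,8]],[[0,0,0],[0,0,16]],[[0,0,0],[0,0,24]],[[0,0,0],[0,0,26.1]],[[0,0,0],[0,0,26.1]],[[0,0,0],[0,0,26.1]]]'
```

```text
[[ 0.5334 -0.2609]
 [ 0.5624 -0.4327]
 [ 0.4238 -0.4555]
 [ 0.3934 -0.2858]] [ 0.4782 -0.3587]
0.17426904195592538 -80.41079810648449
0.14048561007447496 -170.68047673353993
0.17235725092484716 100.12845108942652
0.14211177007205375 10.096478992291711
mug rim [ 0.611  -0.2025  0.08  ] handle [ 0.6097 -0.2559  0.06  ]
aspirator [(0.91, array([ 0.4465, -0.1844,  0.    ]))]
mug [(0.6, array([ 0.6118, -0.2009,  0.    ]))]
bottle [(0.94, array([ 0.4326, -0.0679,  0.    ]))]
asp nozzle [ 0.447  -0.1886  0.09  ] bottle cap [ 0.4339 -0.059   0.13  ] tip
time_s: 2.45
position: [0.2531, -0.5163, 0.2387]
orientation: [[1.0, 0.002, 0.0], [0.002, -1.0, 0.0], [0.0, -0.0, -1.0]]
force: [-0.8, 1.6, 0.1]
grip_width: 1.001
```

```bash
python3 -m jog '[[[354,-711,80],[0,0,0]],[[354,-711,80],[0,0,0]],[[354,-711,80],[0,0,0]],[[354,-711,80],[0,0,0]],[[354,-711,80],[0,0,0]],[[354,-711,80],[0,0,0]],[[354,-711,80],[0,0,0]],[[354,-711,80],[0,0,0]],[[354,-711,80],[0,0,0]],[[354,-711,80],[0,0,0]],[[354,-711,80],[0,0,0]],[[354,-711,80],[0,0,0]],[[354,-711,80],[0,0,0]],[[354,-711,80],[0,0,0]],[[354,-711,80],[0,0,0]],[[354,-711,80],[0,0,0]],[[354,-711,80],[0,0,0]],[[354,-711,80],[0,0,0]],[[354,-711,80],[0,0,0]],[[354,-711,80],[0,0,0]]]' 1
cat > w.py <<'E'
import sys
from h import *
np.set_printoptions(precision=4,suppress=True)
# usage: w.py name zmid [pic]
s=arm.snapshot("wrist"); t,z=sys.argv[1],float(sys.argv[2])
for d in arm.outline_of(s,t)[:2]:
    m=d["pixels"].astype(np.uint8); M=cv2.moments(m,True); c,_=cv2.findContours(m,0,1); c=max(c,key=cv2.contourArea)
    P=np.array([at(s,q,z)[:2] for q in c[:,0]],np.float32)
    print(d["score"],cv2.boundingRect(c),"cent",at(s,[M["m10"]/M["m00"],M["m01"]/M["m00"]],z),"circ",cv2.minEnclosingCircle(P),"mid",(P.min(0)+P.max(0))/2,P.max(0)-P.min(0))
for d in arm.landmark_of(s,t)[:1]: print("lm",d["score"],at(s,d["pixel"],0))
if len(sys.argv)>3: save(s,sys.argv[3])
st=arm.read_state(); print(st["time_s"],st["position"],st["q"],"cam",np.array(s["extrinsics"])[:3,3])
E
python3 w.py tin_large 0.03 w1.png
```

```text
time_s: 4.45
position: [0.6068, 0.1935, 0.1591]
orientation: [[1.0, -0.001, 0.0], [-0.001, -1.0, -0.0], [0.0, 0.0, -1.0]]
force: [-0.6, 0.0, -0.3]
grip_width: 0.999
0.68 (285, 182, 73, 76) cent [0.6105 0.1938 0.03  ] circ ((0.609830915927887, 0.193827286362648), 0.033591143786907196) mid [0.6098 0.194 ] [0.0667 0.0623]
lm 0.93 [0.6073 0.1955 0.    ]
4.6 [0.607  0.1937 0.1593] [ 0.123   0.3911  1.51   -0.      1.2398  1.695 ] cam [0.6843 0.1922 0.3049]
```

View pics/w1.png

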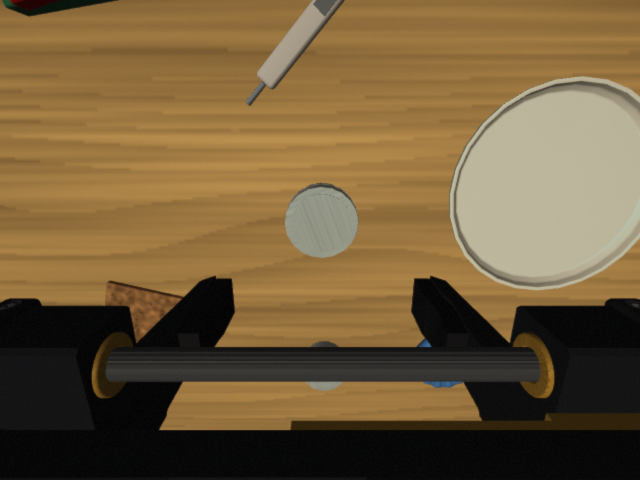

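The wrist view shows tin_large at about (321,220), centred between the jaws, which puts it near (0.608, 0.194).

```bash
python3 -m jog '[[[1,0,45],[0,0,0]],[[1,0,90],[0,0,0]],[[1,0,125],[0,0,0]],[[1,0,145],[0,0,0]],[[1,0,154],[0,0,0]],[[1,0,154],[0,0,0]]]'
python3 -m jog '[[[0,0,0],[0,0,0]],[[0,0,0],[0,0,0]],[[0,0,0],[0,0,0]],[[0,0,0],[0,0,0]],[[0,0,0],[0,0,0]],[[0,0,0],[0,0,0]]]' -1
```

```text
time_s: 5.2
position: [0.6072, 0.1942, 0.0038]
orientation: [[1.0, -0.0, -0.002], [-0.0, -1.0, -0.0], [-0.002, 0.0, -1.0]]
force: [-0.5, -0.9, 0.0]
grip_width: 1.0
time_s: 5.8
position: [0.6089, 0.1949, 0.0061]
orientation: [[1.0, 0.0, 0.002], [0.0, -1.0, 0.0], [0.002, -0.0, -1.0]]
force: [-1.7, 0.6, 7.2]
grip_width: 0.708
```

```bash
python3 -m jog '[[[0,0,-20],[0,0,0]],[[0,0,-60],[0,0,0]],[[0,0,-110],[0,0,0]],[[0,0,-155],[0,0,0]],[[-160,559,-155],[0,0,-10]],[[-160,559,-155],[0,0,-10]],[[-160,559,-155],[0,0,-10]],[[-160,559,-155],[0,0,-10]],[[-160,559,-155],[0,0,-10]],[[-160,559,-155],[0,0,-10]],[[-160,559,-155],[0,0,-10]],[[-160,559,-155],[0,0,-10]],[[-160,559,-155],[0,0,-10]],[[-160,559,-155],[0,0,-10]],[[-160,559,-155],[0,0,-10]],[[-160,559,-155],[0,0,-10]],[[-160,559,-155],[0,0,-10]],[[-160,559,-155],[0,0,-10]],[[-160,559,-155],[0,0,-10]]]'
python3 w.py bin 0.06 w2.png
```

```text
time_s: 7.7
position: [0.4482, -0.363, 0.1593]
orientation: [[0.985, 0.175, -0.0], [0.175, -0.985, 0.001], [-0.0, -0.001, -1.0]]
force: [-0.3, 0.4, -1.6]
grip_width: 0.705
0.77 (199, 90, 255, 194) cent [ 0.4945 -0.358   0.06  ] circ ((0.4793704152107239, -0.3605008125305176), 0.11268232017755508) mid [ 0.4794 -0.3604] [0.1722 0.1959]
lm 0.73 [ 0.4796 -0.3592  0.    ]
7.85 [ 0.4486 -0.3629  0.1597] [-0.8859  0.2671  1.6717  0.0001  1.203   0.5082] cam [ 0.5246 -0.3508  0.305 ]
```

View pics/w2.png

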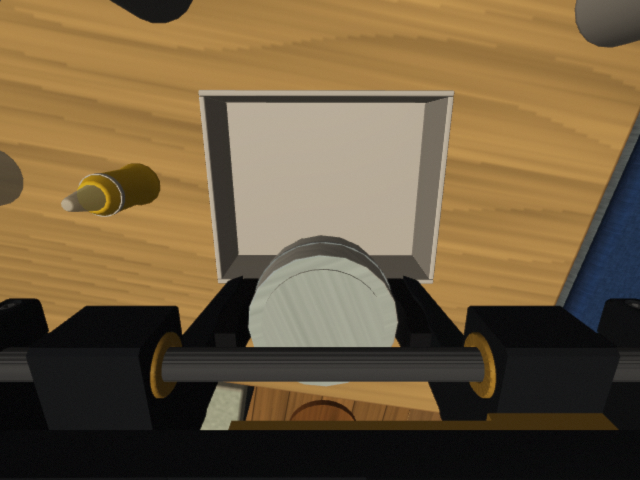

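The wrist view shows the tin held squarely, with the bin axis-aligned to the tool (columns 200–453). The bin centre of (0.479, -0.360) matches the top camera.

```bash
python3 -m jog '[[[0,0,45],[0,0,0]],[[0,0,90],[0,0,0]],[[0,0,120],[0,0,0]],[[0,0,138],[0,0,0]],[[0,0,146],[0,0,0]],[[0,0,149],[0,0,0]],[[0,0,149],[0,0,0]]]'
python3 -m jog '[[[0,0,0],[0,0,0]],[[0,0,0],[0,0,0]],[[0,0,0],[0,0,0]],[[0,0,0],[0,0,0]]]' 0.75
python3 -m jog '[[[0,0,-20],[0,0,0]],[[0,0,-60],[0,0,0]],[[0,0,-109],[0,0,0]],[[0,0,-149],[0,0,0]],[[0,0,-149],[0,0,0]]]'
python3 w.py tin_large 0.034 w3.png
```

```text
time_s: 8.55
position: [0.4487, -0.3643, 0.0114]
orientation: [[0.985, 0.175, 0.001], [0.175, -0.985, -0.001], [0.0, 0.001, -1.0]]
force: [1.1, 0.1, -0.1]
grip_width: 0.705
time_s: 8.95
position: [0.4483, -0.3646, 0.0114]
orientation: [[0.985, 0.174, 0.001], [0.174, -0.985, -0.001], [0.001, 0.001, -1.0]]
force: [-0.2, 0.4, 0.1]
grip_width: 0.875
time_s: 9.45
position: [0.4509, -0.3675, 0.167]
orientation: [[0.985, 0.174, 0.008], [0.174, -0.985, -0.01], [0.006, 0.011, -1.0]]
force: [-0.1, -0.0, 0.5]
grip_width: 0.875
0.68 (282, 186, 72, 75) cent [ 0.4504 -0.3653  0.034 ] circ ((0.4495735764503479, -0.36456093192100525), 0.03382716327905655) mid [ 0.4496 -0.366 ] [0.0671 0.0638]
lm 0.75 [ 0.4471 -0.3646  0.    ]
9.6 [ 0.4477 -0.3639  0.1592] [-0.8881  0.2678  1.6719 -0.      1.2025  0.508 ] cam [ 0.5261 -0.3538  0.3131]
```

View pics/w3.png

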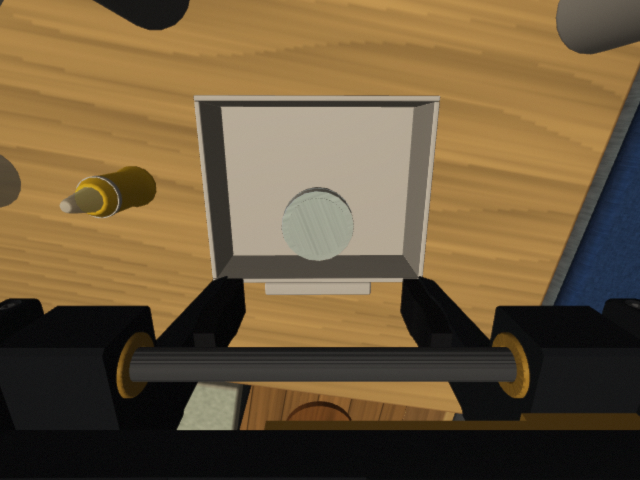

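The tin lies flat in the bin at (318,225), low in the frame, so there is space beyond it. Next is tin_small.

```bash
python3 -m jog '[[[96,-550,0],[0,0,0]],[[96,-550,0],[0,0,0]],[[96,-550,0],[0,0,0]],[[96,-550,0],[0,0,0]],[[96,-550,0],[0,0,0]],[[96,-550,0],[0,0,0]],[[96,-550,0],[0,0,0]],[[96,-550,0],[0,0,0]],[[96,-550,0],[0,0,0]],[[96,-550,0],[0,0,0]],[[96,-550,0],[0,0,0]],[[96,-550,0],[0,0,0]],[[96,-550,0],[0,0,0]],[[96,-550,0],[0,0,0]],[[96,-550,0],[0,0,0]],[[96,-550,0],[0,0,0]],[[96,-550,0],[0,0,0]]]' 0.6
python3 w.py tin_small 0.026
```

```text
time_s: 11.3
position: [0.4473, 0.1929, 0.1597]
orientation: [[0.985, 0.172, 0.0], [0.172, -0.985, -0.0], [0.0, 0.0, -1.0]]
force: [-0.7, -0.6, -1.0]
grip_width: 0.801
0.8 (299, 194, 50, 51) cent [0.4502 0.192  0.026 ] circ ((0.4499962031841278, 0.19188126921653748), 0.02343098260462284) mid [0.4498 0.1917] [0.0458 0.0437]
11.45 [0.4472 0.1936 0.1598] [0.1643 0.0734 1.8974 0.     1.1706 1.5613] cam [0.5236 0.2051 0.3055]
```

```bash
python3 -m jog '[[[1,2,45],[0,0,0]],[[1,2,90],[0,0,0]],[[1,2,125],[0,0,0]],[[1,2,145],[0,0,0]],[[1,2,154],[0,0,0]],[[1,2,154],[0,0,0]]]'
python3 -m jog '[[[0,0,0],[0,0,0]],[[0,0,0],[0,0,0]],[[0,0,0],[0,0,0]],[[0,0,0],[0,0,0]],[[0,0,0],[0,0,0]],[[0,0,0],[0,0,0]]]' -1
```

```text
time_s: 12.05
position: [0.4476, 0.1921, 0.0049]
orientation: [[0.985, 0.174, -0.002], [0.174, -0.985, -0.0], [-0.002, -0.0, -1.0]]
force: [1.3, 1.0, -0.2]
grip_width: 0.798
time_s: 12.65
position: [0.4491, 0.1924, 0.0067]
orientation: [[0.985, 0.174, 0.002], [0.174, -0.985, 0.0], [0.002, 0.0, -1.0]]
force: [-1.2, -0.4, 6.4]
grip_width: 0.477
```

```bash
python3 -m jog '[[[0,0,-20],[0,0,0]],[[0,0,-60],[0,0,0]],[[0,0,-110],[0,0,0]],[[0,0,-155],[0,0,0]],[[-31,548,-155],[0,0,0]],[[-31,548,-155],[0,0,0]],[[-31,548,-155],[0,0,0]],[[-31,548,-155],[0,0,0]],[[-31,548,-155],[0,0,0]],[[-31,548,-155],[0,0,0]],[[-31,548,-155],[0,0,0]],[[-31,548,-155],[0,0,0]],[[-31,548,-155],[0,0,0]],[[-31,548,-155],[0,0,0]],[[-31,548,-155],[0,0,0]],[[-31,548,-155],[0,0,0]],[[-31,548,-155],[0,0,0]],[[-31,548,-155],[0,0,0]],[[-31,548,-155],[0,0,0]]]'
python3 -m jog '[[[0,0,45],[0,0,0]],[[0,0,90],[0,0,0]],[[0,0,120],[0,0,0]],[[0,0,138],[0,0,0]],[[0,0,146],[0,0,0]],[[0,0,149],[0,0,0]],[[0,0,149],[0,0,0]]]'
python3 -m jog '[[[0,0,0],[0,0,0]],[[0,0,0],[0,0,0]],[[0,0,0],[0,0,0]],[[0,0,0],[0,0,0]]]' 0.4
python3 -m jog '[[[0,0,-20],[0,0,0]],[[0,0,-60],[0,0,0]],[[0,0,-109],[0,0,0]],[[0,0,-149],[0,0,0]],[[0,0,-149],[0,0,0]],[[0,0,-149],[0,0,0]]]'
python3 w.py tin_small 0.03 w4.png
```

```text
time_s: 14.55
position: [0.5132, -0.351, 0.1607]
orientation: [[0.984, 0.176, -0.0], [0.176, -0.984, 0.001], [-0.0, -0.001, -1.0]]
force: [-0.4, 0.2, -0.5]
grip_width: 0.479
time_s: 15.25
position: [0.5137, -0.3527, 0.0126]
orientation: [[0.985, 0.175, 0.001], [0.175, -0.985, -0.001], [0.001, 0.001, -1.0]]
force: [-0.2, -0.6, -0.4]
grip_width: 0.483
time_s: 15.65
position: [0.5133, -0.3531, 0.0123]
orientation: [[0.985, 0.174, 0.001], [0.174, -0.985, -0.001], [0.001, 0.001, -1.0]]
force: [0.9, 0.9, 0.1]
grip_width: 0.701
time_s: 16.25
position: [0.5135, -0.3533, 0.162]
orientation: [[0.985, 0.174, 0.002], [0.174, -0.985, -0.002], [0.002, 0.002, -1.0]]
force: [0.2, -0.1, -1.1]
grip_width: 0.703
0.67 (298, 195, 49, 53) cent [ 0.5152 -0.3538  0.03  ] circ ((0.5148260593414307, -0.3528943657875061), 0.023861132562160492) mid [ 0.5146 -0.3543] [0.0471 0.0428]
lm 0.97 [ 0.5094 -0.3558  0.    ]
16.4 [ 0.5121 -0.3518  0.1586] [-0.7928  0.362   1.5509 -0.      1.2323  0.6033] cam [ 0.5896 -0.3407  0.3079]
```

View pics/w4.png

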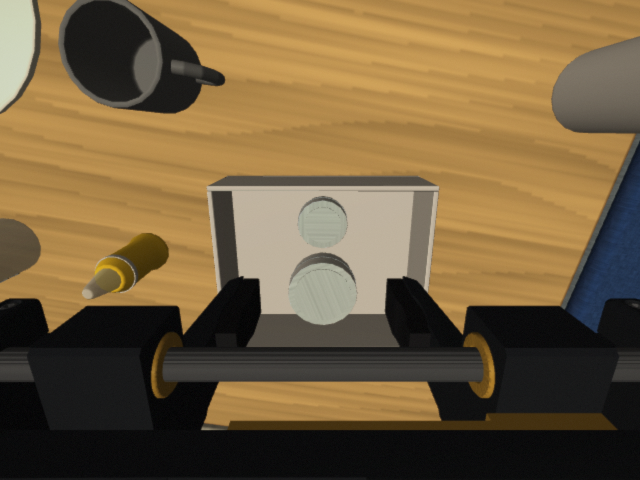

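Both tins lie flat side by side, at (322,222) and (322,293). Next is the teether, with a yaw to put the jaws along world x, away from the bottle.

```bash
python3 -m jog '[[[35,-419,0],[0,0,-80]],[[35,-419,0],[0,0,-80]],[[35,-419,0],[0,0,-80]],[[35,-419,0],[0,0,-80]],[[35,-419,0],[0,0,-80]],[[35,-419,0],[0,0,-80]],[[35,-419,0],[0,0,-80]],[[35,-419,0],[0,0,-80]],[[35,-419,0],[0,0,-80]],[[35,-419,0],[0,0,-80]],[[35,-419,0],[0,0,-80]],[[35,-419,0],[0,0,-80]],[[35,-419,0],[0,0,-80]],[[35,-419,0],[0,0,-80]],[[35,-419,0],[0,0,-80]]]' -0.25
python3 w.py teether 0.008 w5.png
```

```text
time_s: 17.9
position: [0.4747, 0.0654, 0.1606]
orientation: [[0.001, 1.0, -0.0], [1.0, -0.001, 0.0], [0.0, -0.0, -1.0]]
force: [0.5, 0.7, -0.2]
grip_width: 0.377
0.97 (259, 182, 73, 72) cent [0.4493 0.0644 0.008 ] circ ((0.449228435754776, 0.06268519908189774), 0.03477312624454498) mid [0.449  0.0631] [0.0675 0.0683]
18.05 [0.4747 0.0657 0.1607] [-0.1108  0.0541  1.9159  0.      1.1716 -0.1104] cam [0.4747 0.1419 0.3063]
```

View pics/w5.png

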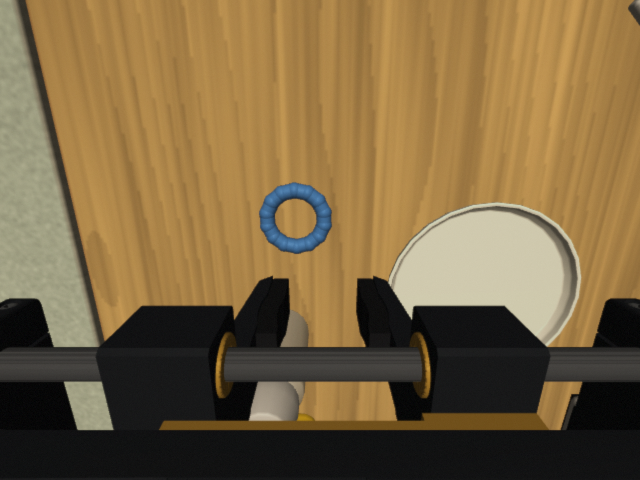

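The ring is at (295,218), giving a centre of (0.449, 0.064). The pinch point is its +x side.

```bash
python3 -m jog '[[[-2,1,45],[0,0,0]],[[-2,1,90],[0,0,0]],[[-2,1,125],[0,0,0]],[[-2,1,145],[0,0,0]],[[-2,1,154],[0,0,0]],[[-2,1,157],[0,0,0]],[[-2,1,157],[0,0,0]]]'
python3 -m jog '[[[0,0,0],[0,0,0]],[[0,0,0],[0,0,0]],[[0,0,0],[0,0,0]],[[0,0,0],[0,0,0]],[[0,0,0],[0,0,0]]]' -1
python3 -m jog '[[[0,0,-20],[0,0,0]],[[0,0,-60],[0,0,0]],[[0,0,-100],[0,0,0]],[[0,0,-100],[0,0,0]]]'
python3 w.py teether 0.108 w6.png
```

```text
time_s: 18.75
position: [0.4763, 0.0638, 0.0043]
orientation: [[-0.0, 1.0, 0.001], [1.0, 0.0, -0.0], [-0.0, 0.001, -1.0]]
force: [-0.3, 0.4, 0.5]
grip_width: 0.373
time_s: 19.25
position: [0.4767, 0.0639, 0.0047]
orientation: [[-0.0, 1.0, 0.002], [1.0, 0.0, -0.0], [-0.0, 0.002, -1.0]]
force: [-0.1, 0.2, 6.7]
grip_width: 0.159
time_s: 19.65
position: [0.4795, 0.0636, 0.1089]
orientation: [[-0.0, 1.0, 0.01], [1.0, 0.0, -0.001], [-0.001, 0.01, -1.0]]
force: [1.1, -0.4, -0.5]
grip_width: 0.159
0.84 (198, 230, 140, 117) cent [0.4565 0.0736 0.108 ] circ ((0.45345911383628845, 0.0607549324631691), 0.035493314266204834) mid [0.4527 0.0645] [0.0682 0.063 ]
19.8 [0.4751 0.064  0.1032] [-0.1144  0.1442  1.953  -0.      1.045  -0.1147] cam [0.4779 0.1402 0.2545]
```

View pics/w6.png

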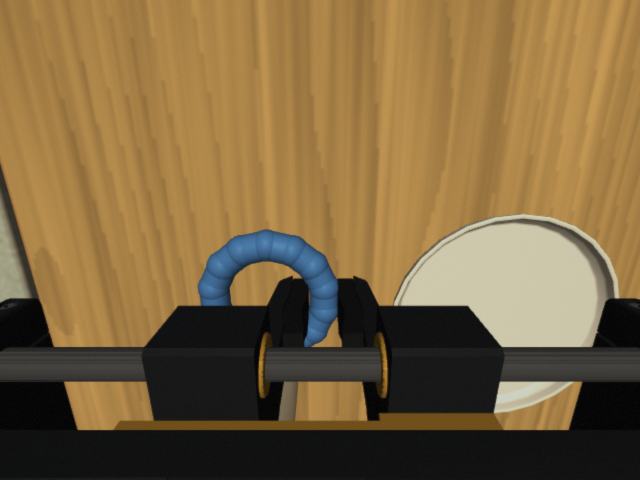

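Ring gripped across the hoop at (310,300), level. Now to the tray.

```bash
python3 -m jog '[[[-39,173,0],[0,0,0]],[[-39,173,0],[0,0,0]],[[-39,173,0],[0,0,0]],[[-39,173,0],[0,0,0]],[[-39,173,0],[0,0,0]],[[-39,173,0],[0,0,0]],[[-39,173,40],[0,0,0]],[[-39,173,70],[0,0,0]],[[-39,173,85],[0,0,0]],[[-39,173,91],[0,0,0]],[[-39,173,94],[0,0,0]],[[-39,173,94],[0,0,0]]]'
python3 -m jog '[[[0,0,0],[0,0,0]],[[0,0,0],[0,0,0]],[[0,0,0],[0,0,0]]]' -0.35
python3 -m jog '[[[0,0,-20],[0,0,0]],[[0,0,-60],[0,0,0]],[[0,0,-105],[0,0,0]],[[0,0,-151],[0,0,0]],[[0,0,-151],[0,0,0]],[[0,0,-151],[0,0,0]]]'
python3 w.py teether 0.013 w7.png
```

```text
time_s: 21.0
position: [0.6493, 0.025, 0.0108]
orientation: [[-0.0, 1.0, 0.002], [1.0, 0.0, -0.0], [-0.0, 0.002, -1.0]]
force: [0.4, 1.1, -0.5]
grip_width: 0.158
time_s: 21.3
position: [0.6494, 0.0249, 0.0107]
orientation: [[-0.0, 1.0, 0.002], [1.0, 0.0, -0.0], [-0.0, 0.002, -1.0]]
force: [0.2, -0.5, -0.2]
grip_width: 0.324
time_s: 21.9
position: [0.6497, 0.0248, 0.1627]
orientation: [[-0.0, 1.0, 0.004], [1.0, 0.0, -0.001], [-0.001, 0.004, -1.0]]
force: [-0.3, 0.2, -1.4]
grip_width: 0.323
0.93 (258, 181, 72, 72) cent [0.624  0.0255 0.013 ] circ ((0.6243386268615723, 0.02421117015182972), 0.0344492569565773) mid [0.6238 0.0241] [0.0652 0.0675]
22.05 [0.6474 0.0251 0.1587] [-0.1441  0.4163  1.4767  0.      1.252  -0.1443] cam [0.649  0.1014 0.3084]
```

View pics/w7.png

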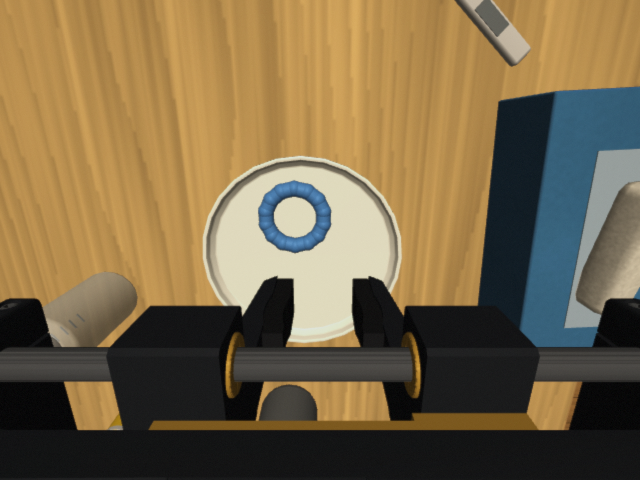

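The ring is flat on the tray at (294,217), with space on the -y side. Next is the aspirator.

```bash
python3 -m jog '[[[-213,-202,0],[0,0,0]],[[-213,-202,0],[0,0,0]],[[-213,-202,0],[0,0,0]],[[-213,-202,0],[0,0,0]],[[-213,-202,0],[0,0,0]],[[-213,-202,0],[0,0,0]],[[-213,-202,0],[0,0,0]],[[-213,-202,0],[0,0,0]],[[-213,-202,0],[0,0,0]],[[-213,-202,0],[0,0,0]]]' 0.4
python3 w.py aspirator 0.04 w8.png
```

```text
time_s: 23.05
position: [0.4472, -0.187, 0.1602]
orientation: [[-0.002, 1.0, -0.001], [1.0, 0.002, 0.001], [0.001, -0.001, -1.0]]
force: [0.0, -0.1, 0.1]
grip_width: 0.699
0.9 (303, 200, 42, 59) cent [ 0.4484 -0.19    0.04  ] circ ((0.44813206791877747, -0.19035634398460388), 0.02552386000752449) mid [ 0.4481 -0.1904] [0.0349 0.0508]
lm 0.89 [ 0.4493 -0.1909  0.    ]
23.2 [ 0.4473 -0.1872  0.1605] [-0.6419  0.0675  1.9022  0.0001  1.1723 -0.644 ] cam [ 0.4471 -0.1107  0.306 ]
```

View pics/w8.png

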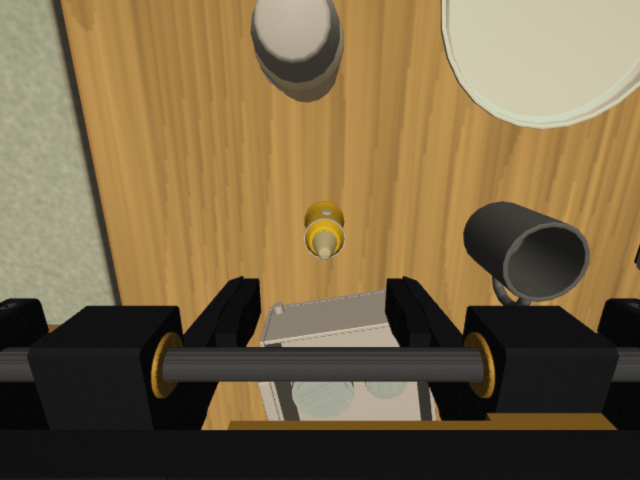

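The aspirator stands upright at (325,220), centred, with the bottle well clear at (300,50).

```bash
python3 -m jog '[[[-1,1,40],[0,0,0]],[[-1,1,80],[0,0,0]],[[-1,1,110],[0,0,0]],[[-1,1,122],[0,0,0]],[[-1,1,127],[0,0,0]],[[-1,1,127],[0,0,0]]]'
python3 -m jog '[[[0,0,0],[0,0,0]],[[0,0,0],[0,0,0]],[[0,0,0],[0,0,0]],[[0,0,0],[0,0,0]],[[0,0,0],[0,0,0]],[[0,0,0],[0,0,0]]]' -1
```

```text
time_s: 23.8
position: [0.4482, -0.1892, 0.0341]
orientation: [[-0.001, 1.0, 0.0], [1.0, 0.001, -0.0], [-0.0, 0.0, -1.0]]
force: [0.4, -0.5, 0.7]
grip_width: 0.701
time_s: 24.4
position: [0.4482, -0.1894, 0.0343]
orientation: [[-0.0, 1.0, 0.001], [1.0, 0.0, -0.001], [-0.001, 0.001, -1.0]]
force: [0.1, 0.3, 5.6]
grip_width: 0.353
```

```bash
python3 -m jog '[[[0,0,-15],[0,0,0]],[[0,0,-50],[0,0,0]],[[0,0,-85],[0,0,0]],[[0,0,-100],[0,0,0]],[[30,44,-100],[0,0,0]],[[60,87,-100],[0,0,0]],[[90,130,-100],[0,0,0]],[[115,167,-100],[0,0,0]],[[127,184,-100],[0,0,0]],[[127,184,-100],[0,0,0]],[[127,184,-80],[0,0,0]],[[127,184,-45],[0,0,0]],[[127,184,-20],[0,0,0]],[[127,184,-10],[0,0,0]],[[127,184,-6],[0,0,0]],[[127,184,-6],[0,0,0]],[[127,184,-6],[0,0,0]]]'
python3 -c "
from h import *
s=arm.snapshot('side');i=cv2.cvtColor(s['color'],cv2.COLOR_RGB2BGR);c=np.round(proj(s,[.632,-.062,.05])).astype(int);print(c);cv2.imwrite('pics/s1.png',cv2.resize(i[c[1]-60:c[1]+90,c[0]-100:c[0]+100],None,fx=4,fy=4,interpolation=2))"
```

```text
time_s: 26.1
position: [0.6321, -0.0626, 0.0407]
orientation: [[0.0, 1.0, 0.001], [1.0, -0.0, -0.0], [-0.0, 0.001, -1.0]]
force: [0.6, 0.1, 0.1]
grip_width: 0.35
[328 252]
```

View pics/s1.png

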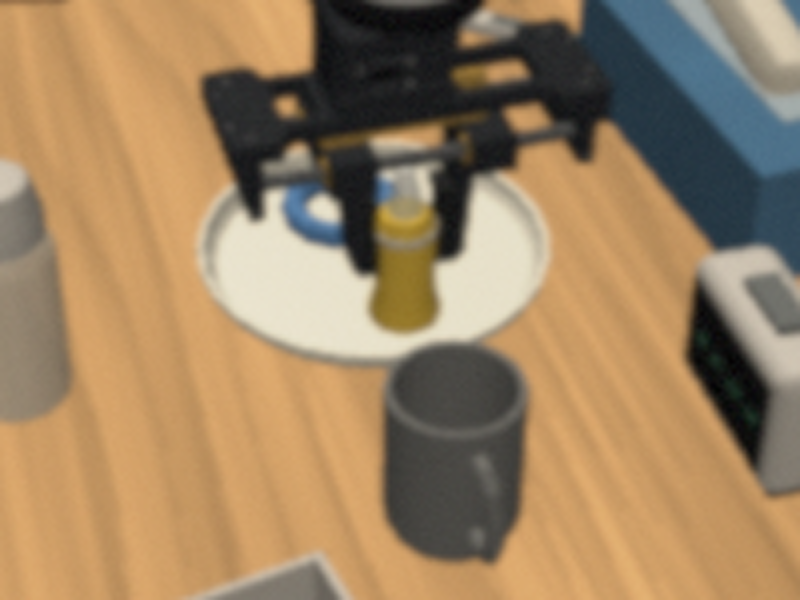

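The aspirator is upright over the tray floor, just inside the rim. I'll lower it the last millimetre and release.

```bash
python3 -m jog '[[[0,0,1],[0,0,0]],[[0,0,1],[0,0,0]]]'
python3 -m jog '[[[0,0,0],[0,0,0]],[[0,0,0],[0,0,0]],[[0,0,0],[0,0,0]],[[0,0,0],[0,0,0]]]' 0.2
python3 -m jog '[[[0,0,-20],[0,0,0]],[[0,0,-60],[0,0,0]],[[0,0,-100],[0,0,0]],[[0,0,-122],[0,0,0]],[[-141,-21,-122],[0,0,0]],[[-141,-21,-122],[0,0,0]],[[-141,-21,-122],[0,0,0]],[[-141,-21,-122],[0,0,0]],[[-141,-21,-122],[0,0,0]],[[-141,-21,-122],[0,0,0]]]'
python3 -m jog '[[[0,0,0],[0,0,0]],[[0,0,0],[0,0,0]],[[0,0,0],[0,0,0]]]' 1
python3 w.py mug 0.04 w9.png; python3 w.py aspirator 0.04
```

```text
time_s: 26.35
position: [0.6322, -0.0623, 0.0394]
orientation: [[-0.0, 1.0, 0.001], [1.0, 0.0, -0.0], [-0.0, 0.001, -1.0]]
force: [0.1, 0.1, 2.1]
grip_width: 0.351
time_s: 26.75
position: [0.6316, -0.0619, 0.0386]
orientation: [[-0.0, 1.0, -0.0], [1.0, 0.0, 0.0], [0.0, -0.0, -1.0]]
force: [0.2, 0.3, -0.1]
grip_width: 0.598
time_s: 27.75
position: [0.6107, -0.202, 0.1605]
orientation: [[-0.001, 1.0, -0.0], [1.0, 0.001, 0.001], [0.001, -0.0, -1.0]]
force: [0.2, 0.5, -0.1]
grip_width: 0.605
time_s: 28.05
position: [0.611, -0.202, 0.1607]
orientation: [[-0.002, 1.0, -0.0], [1.0, 0.002, 0.0], [0.0, -0.0, -1.0]]
force: [0.8, 0.3, -0.4]
grip_width: 0.846
0.63 (281, 184, 87, 112) cent [ 0.6122 -0.2112  0.04  ] circ ((0.6112887859344482, -0.21688202023506165), 0.05002828687429428) mid [ 0.6124 -0.2169] [0.0736 0.0996]
lm 0.84 [ 0.6092 -0.2033  0.    ]
28.2 [ 0.6109 -0.2026  0.1608] [-0.5043  0.403   1.4904 -0.      1.248  -0.5052] cam [ 0.6107 -0.1256  0.3065]
0.87 (327, 3, 55, 74) cent [ 0.6327 -0.0641  0.04  ] circ ((0.6334207057952881, -0.06542332470417023), 0.024004977196455002) mid [ 0.6332 -0.0652] [0.0384 0.0462]
lm 0.92 [ 0.6324 -0.0635  0.    ]
28.35 [ 0.6108 -0.203   0.1607] [-0.5049  0.4032  1.4904 -0.0001  1.248  -0.5052] cam [ 0.6107 -0.1262  0.3065]
```

View pics/w9.png

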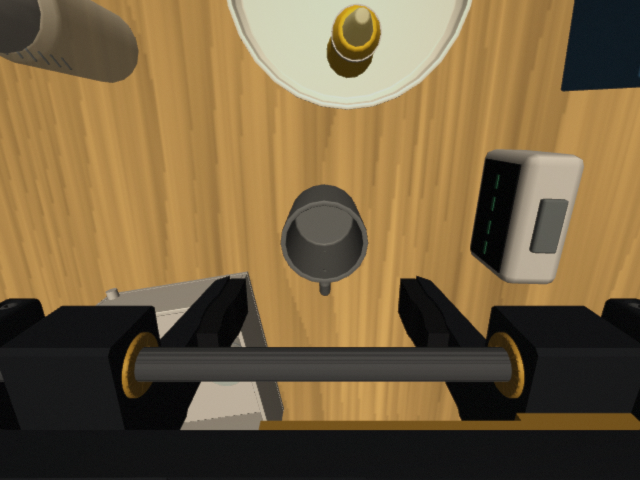

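```bash
python3 -m jog '[[[0,0,0],[0,0,0]]]' 1; python3 - <<'E'
from h import *
s=arm.snapshot("wrist")
for p in [(324.5,242),(281,242),(368,242),(324.5,201),(324.5,284)]: print(at(s,p,.08))
for p in [(120,292),(247,274)]: print("bin",at(s,p,.06))
E
```

```text
time_s: 28.45
position: [0.6107, -0.203, 0.1607]
orientation: [[-0.0, 1.0, -0.0], [1.0, 0.0, 0.0], [0.0, -0.0, -1.0]]
force: [0.3, 0.6, 0.6]
grip_width: 0.996
[ 0.61223382 -0.20387201  0.08      ]
[ 0.58078361 -0.20386858  0.08      ]
[ 0.64369227 -0.20387544  0.08      ]
[ 0.61217487 -0.17373534  0.08      ]
[ 0.61229918 -0.23728637  0.08      ]
bin [ 0.44359154 -0.25428735  0.06      ]
bin [ 0.54953987 -0.23811657  0.06      ]
```

Mug rim centre is at (324,242), giving (0.612, -0.205), with the handle along -y. The jaws along x will grip its plain sides.

```bash
python3 -m jog '[[[-2,1,40],[0,0,0]],[[-2,1,75],[0,0,0]],[[-2,1,105],[0,0,0]],[[-2,1,122],[0,0,0]],[[-2,1,128],[0,0,0]],[[-2,1,128],[0,0,0]]]'
python3 -m jog '[[[0,0,0],[0,0,0]],[[0,0,0],[0,0,0]],[[0,0,0],[0,0,0]],[[0,0,0],[0,0,0]],[[0,0,0],[0,0,0]],[[0,0,0],[0,0,0]]]' -1
python3 -m jog '[[[0,0,-5],[0,0,0]],[[0,0,-20],[0,0,0]],[[0,0,-40],[0,0,0]],[[0,0,-65],[0,0,0]],[[0,0,-90],[0,0,0]],[[0,0,-115],[0,0,0]],[[0,0,-130],[0,0,0]],[[0,0,-130],[0,0,0]]]'
```

```text
time_s: 29.1
position: [0.6117, -0.2051, 0.0325]
orientation: [[-0.0, 1.0, -0.001], [1.0, 0.0, 0.0], [0.0, -0.001, -1.0]]
force: [0.2, -0.7, -0.4]
grip_width: 0.999
time_s: 29.7
position: [0.6124, -0.2054, 0.0339]
orientation: [[-0.0, 1.0, 0.001], [1.0, 0.0, -0.001], [-0.001, 0.001, -1.0]]
force: [-1.6, 0.8, 6.4]
grip_width: 0.704
time_s: 30.5
position: [0.6132, -0.2058, 0.1659]
orientation: [[-0.0, 1.0, 0.005], [1.0, 0.0, -0.002], [-0.002, 0.005, -1.0]]
force: [0.2, 0.3, -3.0]
grip_width: 0.707
```

```bash
python3 -m jog '[[[10,-2,0],[0,0,0]],[[30,-7,0],[0,0,0]],[[60,-14,0],[0,0,0]],[[95,-22,0],[0,0,0]],[[130,-30,0],[0,0,0]],[[165,-38,0],[0,0,0]],[[200,-46,0],[0,0,0]],[[235,-54,0],[0,0,0]],[[270,-62,0],[0,0,0]],[[305,-70,0],[0,0,0]],[[340,-78,0],[0,0,0]],[[375,-86,0],[0,0,0]],[[405,-93,0],[0,0,0]],[[430,-99,0],[0,0,0]],[[450,-104,0],[0,0,0]],[[460,-106,0],[0,0,0]],[[464,-107,0],[0,0,0]],[[464,-107,0],[0,0,0]],[[464,-107,0],[0,0,0]]]'
python3 w.py coaster 0.006 w10.png
python3 - <<'E'
from h import *
s=arm.snapshot("wrist"); d=arm.outline_of(s,"coaster")[0]
c,_=cv2.findContours(d["pixels"].astype(np.uint8),0,1); c=max(c,key=cv2.contourArea)
P=np.array([at(s,q,.006)[:2]*1000 for q in c[:,0]],np.float32); print(cv2.minAreaRect(P))
E
```

```text
time_s: 32.4
position: [0.5046, 0.2583, 0.1624]
orientation: [[0.0, 1.0, -0.0], [1.0, -0.0, -0.0], [-0.0, -0.0, -1.0]]
force: [1.1, -0.6, -1.9]
grip_width: 0.709
0.7 (225, 0, 142, 157) cent [0.4799 0.3759 0.006 ] circ ((0.4798343777656555, 0.37226563692092896), 0.06977371871471405) mid [0.4798 0.3723] [0.1199 0.1194]
lm 0.84 [0.4774 0.3723 0.    ]
32.55 [0.5049 0.2581 0.1627] [ 0.2634  0.2426  1.6956 -0.0001  1.2035  0.2645] cam [0.5045 0.3348 0.3081]
((480.0103759765625, 372.32122802734375), (100.01203918457031, 100.15335083007812), 75.7069091796875)
```

View pics/w10.png

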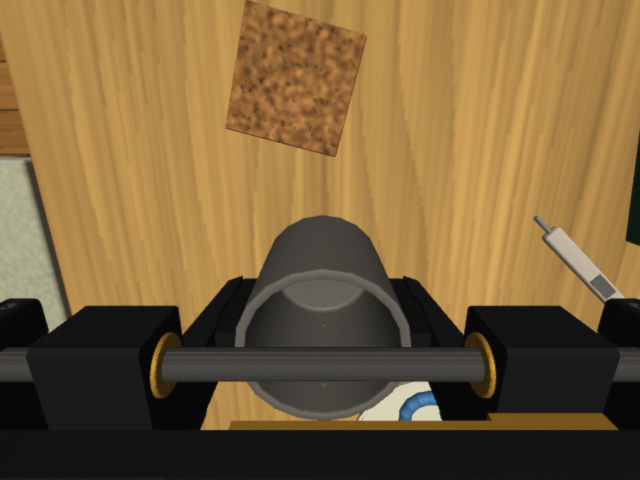

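The coaster fits cleanly as a 100×100 mm square centred at (0.480, 0.3725). Its image corners run from (246,0) to (335,156). The mug hangs upright.

```bash
python3 -m jog '[[[15,-3,0],[0,0,0]],[[45,-10,0],[0,0,0]],[[75,-16,0],[0,0,0]],[[100,-22,0],[0,0,0]],[[112,-25,0],[0,0,0]],[[114,-25,0],[0,0,0]],[[114,-25,20],[0,0,0]],[[114,-25,50],[0,0,0]],[[114,-25,80],[0,0,0]],[[114,-25,100],[0,0,0]],[[114,-25,112],[0,0,0]],[[114,-25,117],[0,0,0]],[[114,-25,120],[0,0,0]],[[114,-25,121],[0,0,0]],[[114,-25,122],[0,0,0]],[[114,-25,122],[0,0,0]]]'
python3 -m jog '[[[0,0,0.5],[0,0,0]],[[0,0,1],[0,0,0]],[[0,0,1],[0,0,0]]]'
```

```text
time_s: 34.25
position: [0.4801, 0.3732, 0.0415]
orientation: [[-0.0, 1.0, 0.001], [1.0, 0.0, 0.001], [0.001, 0.001, -1.0]]
force: [0.1, 0.7, -2.5]
grip_width: 0.704
time_s: 34.55
position: [0.4797, 0.3731, 0.04]
orientation: [[-0.0, 1.0, 0.0], [1.0, 0.0, 0.0], [0.0, 0.0, -1.0]]
force: [1.1, 0.2, -1.7]
grip_width: 0.706
```

```bash
python3 -m jog '[[[0,0,0.5],[0,0,0]],[[0,0,0.5],[0,0,0]],[[0,0,0.5],[0,0,0]]]'; python3 -m jog '[[[0,0,0.5],[0,0,0]],[[0,0,0.5],[0,0,0]],[[0,0,0.5],[0,0,0]]]'
```

```text
time_s: 34.85
position: [0.4798, 0.3731, 0.0399]
orientation: [[-0.0, 1.0, 0.0], [1.0, 0.0, 0.0], [0.0, 0.0, -1.0]]
force: [-2.6, -1.0, 5.8]
grip_width: 0.706
time_s: 35.15
position: [0.4798, 0.3731, 0.0399]
orientation: [[-0.0, 1.0, 0.0], [1.0, 0.0, 0.0], [0.0, 0.0, -1.0]]
force: [-4.4, -1.0, 9.4]
grip_width: 0.7
```

Contact: z holds at 0.0399 and the force is up to 9 N. I'll ease off, release and retreat.

```bash
python3 -m jog '[[[0,0,-0.6],[0,0,0]],[[0,0,-0.6],[0,0,0]]]'; python3 -m jog '[[[0,0,0],[0,0,0]],[[0,0,0],[0,0,0]],[[0,0,0],[0,0,0]],[[0,0,0],[0,0,0]],[[0,0,0],[0,0,0]]]' 1
python3 -m jog '[[[0,0,-5],[0,0,0]],[[0,0,-25],[0,0,0]],[[0,0,-60],[0,0,0]],[[0,0,-100],[0,0,0]],[[-60,0,-150],[0,0,0]],[[-120,0,-190],[0,0,0]],[[-120,0,-190],[0,0,0]],[[-120,0,-190],[0,0,0]],[[-120,0,-190],[0,0,0]]]'
python3 w.py mug 0.046 w11.png
python3 - <<'E'
from h import *
s=arm.snapshot("top"); save(s,"top1.png")
for t in "tin_large tin_small teether aspirator mug coaster bottle clock".split():
    for d in arm.landmark_of(s,t)[:1]: print(t,d["score"],at(s,d["pixel"],0).round(4))
save(arm.snapshot("side"),"side1.png")
E
```

```text
time_s: 35.35
position: [0.4798, 0.3731, 0.04]
orientation: [[-0.0, 1.0, 0.0], [1.0, 0.0, 0.0], [0.0, 0.0, -1.0]]
force: [-2.4, -0.5, 6.1]
grip_width: 0.707
time_s: 35.85
position: [0.4796, 0.3729, 0.0392]
orientation: [[-0.0, 1.0, -0.0], [1.0, 0.0, -0.0], [-0.0, -0.0, -1.0]]
force: [-0.4, 0.2, -0.2]
grip_width: 0.996
time_s: 36.75
position: [0.4803, 0.2525, 0.2306]
orientation: [[0.002, 1.0, 0.002], [1.0, -0.002, 0.001], [0.001, 0.002, -1.0]]
force: [-0.3, 0.1, 0.2]
grip_width: 1.003
0.88 (281, 25, 81, 119) cent [0.4797 0.3789 0.046 ] circ ((0.4809409976005554, 0.36699360609054565), 0.049955062568187714) mid [0.4798 0.367 ] [0.0727 0.0996]
lm 0.86 [0.4801 0.3764 0.    ]
36.9 [0.4788 0.2536 0.2282] [0.2677 0.1181 1.7002 0.0004 1.3253 0.2664] cam [0.4799 0.3288 0.3764]
tin_large 0.61 [ 0.4484 -0.3681  0.    ]
tin_small 0.84 [ 0.5058 -0.3557  0.    ]
teether 0.69 [0.622  0.0276 0.    ]
aspirator 0.77 [ 0.6312 -0.0607  0.    ]
mug 0.15 [ 0.7703 -0.1882  0.    ]
bottle 0.55 [ 0.4272 -0.0629  0.    ]
clock 0.93 [ 0.7734 -0.1941  0.    ]
```

View pics/w11.png

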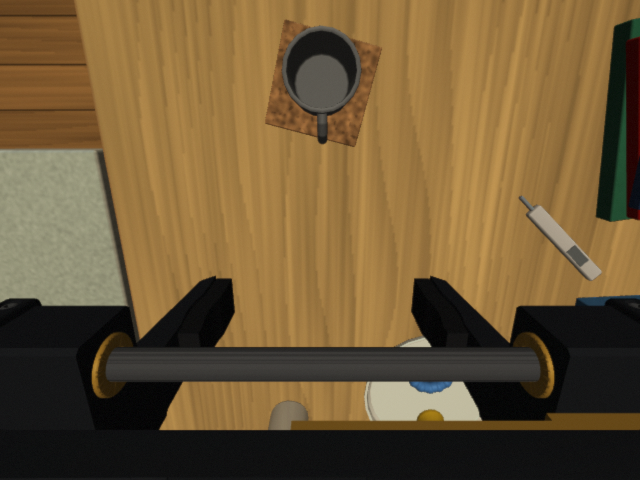

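View pics/side1.png

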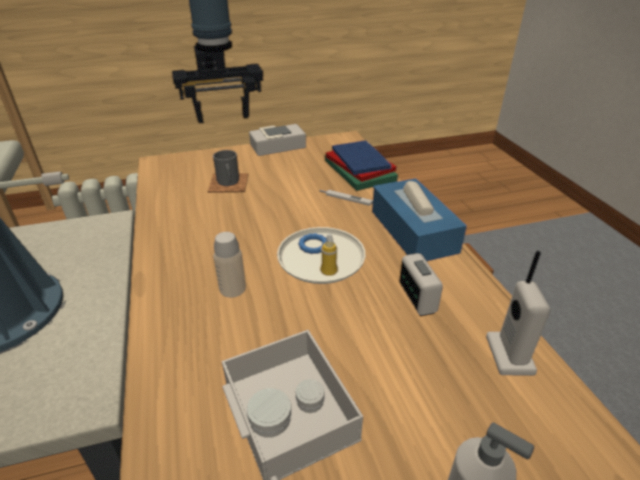

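The wrist view shows the mug upright, well inside the cork, at (322,70). The side view shows both tins flat in the bin, the ring and upright aspirator on the tray, and the bottle and clock standing where they were. The gripper is clear of everything, so I'm handing in.

```bash
python3 -c "
from h import *
print(arm.sign_off())"
```

```text
the job is handed in; nothing more can be done
None
```

The job is done in the order asked and handed in at about 37 s of the 128 s allowed:
- **Tins:** both lie flat on the bin floor, side by side.
- **Tray:** the teething ring lies flat and the aspirator stands upright beside it.
- **Mug:** it was carried upright and set down on the cork coaster. It touched at 6–9 N while I lowered it in half-millimetre steps, then I released it.

**Last checks:** the final wrist and side pictures show the mug's foot well inside the cork (its centre within about 4 mm of the coaster's). They also show the tins, ring and aspirator as placed, the bottle and clock standing, and the gripper clear.

**Disagreements:**
- In the final top picture, the network missed the coaster. Its only guess for the mug (score 0.15) was on the clock; I disregarded it because the wrist view scored the mug 0.86 on the coaster.
- Final top-camera positions for the bottle and clock differ from the starting ones by 5 to 10 mm. I took that as network noise, because nothing touched them.
- I could not view the last top picture because the limit of 16 was reached.

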